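# Stow the label-tape rolls in the covered crate

### The job

Stow every roll of label tape, on the stand's posts or on the bench, in the covered crate, one to an empty cell, each lying flat and sunk fully below the rim. Some covers hide a can, so first press covers with the bare fingers until you know cells whose cover sinks well in, before any roll goes over to the crate, and never let a roll go on the cover of a filled cell. Then lift the black collar off the middle post into the steel dish to free the roll beneath it, and once that roll is out put the collar back on its post, down on the plate; leave the beaker, bottle and spatula alone.

Things in the scene. Friction and masses are not known exactly. Their poses are not given: they have to be found in the camera images.
- crate: grey crate, fixed, 143 (x) x 281 (y) mm, rim 50 mm above the bench; 2 (x) by 4 (y) cells, 64 x 64 mm inside, 5 mm walls, 69 mm pitch, each closed by a white sprung cover. Cans 34 mm high stand unseen beneath 2 or 3 covers; the other cells are empty. A roll let go just above an empty cell's cover sinks by its own weight below the rim. Origin: centre of its underside.
- cover0: white sprung cover, 60 x 60 mm, of the cell at (-34.5, -103.5) mm in the crate's frame; origin: centre of its top, 46 mm above the bench when up (4 mm below the rim). Pressed over an empty cell it sinks up to 30 mm against a weak spring (0.3 to 0.8 N); over a filled cell it stops dead after about 3 mm.
- cover1: white sprung cover, 60 x 60 mm, of the cell at (-34.5, -34.5) mm in the crate's frame; origin: centre of its top, 46 mm above the bench when up (4 mm below the rim). Pressed over an empty cell it sinks up to 30 mm against a weak spring (0.3 to 0.8 N); over a filled cell it stops dead after about 3 mm.
- cover2: white sprung cover, 60 x 60 mm, of the cell at (-34.5, 34.5) mm in the crate's frame; origin: centre of its top, 46 mm above the bench when up (4 mm below the rim). Pressed over an empty cell it sinks up to 30 mm against a weak spring (0.3 to 0.8 N); over a filled cell it stops dead after about 3 mm.
- cover3: white sprung cover, 60 x 60 mm, of the cell at (-34.5, 103.5) mm in the crate's frame; origin: centre of its top, 46 mm above the bench when up (4 mm below the rim). Pressed over an empty cell it sinks up to 30 mm against a weak spring (0.3 to 0.8 N); over a filled cell it stops dead after about 3 mm.
- cover4: white sprung cover, 60 x 60 mm, of the cell at (34.5, -103.5) mm in the crate's frame; origin: centre of its top, 46 mm above the bench when up (4 mm below the rim). Pressed over an empty cell it sinks up to 30 mm against a weak spring (0.3 to 0.8 N); over a filled cell it stops dead after about 3 mm.
- cover5: white sprung cover, 60 x 60 mm, of the cell at (34.5, -34.5) mm in the crate's frame; origin: centre of its top, 46 mm above the bench when up (4 mm below the rim). Pressed over an empty cell it sinks up to 30 mm against a weak spring (0.3 to 0.8 N); over a filled cell it stops dead after about 3 mm.
- cover6: white sprung cover, 60 x 60 mm, of the cell at (34.5, 34.5) mm in the crate's frame; origin: centre of its top, 46 mm above the bench when up (4 mm below the rim). Pressed over an empty cell it sinks up to 30 mm against a weak spring (0.3 to 0.8 N); over a filled cell it stops dead after about 3 mm.
- cover7: white sprung cover, 60 x 60 mm, of the cell at (34.5, 103.5) mm in the crate's frame; origin: centre of its top, 46 mm above the bench when up (4 mm below the rim). Pressed over an empty cell it sinks up to 30 mm against a weak spring (0.3 to 0.8 N); over a filled cell it stops dead after about 3 mm.
- stand: fixed grey base plate 90 (x) x 250 (y) mm, 10 mm thick, with three upright steel posts 16 mm in diameter at y = -85, 0 and +85 mm in its frame; post tops 68 mm above the bench. Origin: centre of its underside. Rolls stand on the plate, bore around a post, and come off straight up.
- roll_a_mid (a point): roll of label tape, a wound ring 56 mm in outer diameter, bore 26 mm, 24 mm high, 0.16 kg; this point is its centre, half-way up, z along its axis. At the start on the stand's middle post, beneath the collar.
- roll_b_mid (a point): roll of label tape, a wound ring 56 mm in outer diameter, bore 26 mm, 24 mm high, 0.16 kg; this point is its centre, half-way up, z along its axis. At the start on the stand's post at y = -85 mm, the lower roll there.
- roll_e_mid (a point): roll of label tape, a wound ring 56 mm in outer diameter, bore 26 mm, 24 mm high, 0.16 kg; this point is its centre, half-way up, z along its axis. At the start on the same post as roll_b, lying on top of it; absent in some starts.
- roll_c_mid (a point): roll of label tape, a wound ring 56 mm in outer diameter, bore 26 mm, 24 mm high, 0.16 kg; this point is its centre, half-way up, z along its axis. At the start on the stand's post at y = +85 mm; absent in some starts.
- roll_d_mid (a point): roll of label tape, a wound ring 56 mm in outer diameter, bore 26 mm, 24 mm high, 0.16 kg; this point is its centre, half-way up, z along its axis. At the start lying flat on the bench; absent in some starts.
- collar_mid (a point): black retaining collar, a ring 32 mm in outer diameter, bore 21 mm, 24 mm high, 0.06 kg; at the start on the middle post, standing on the roll there. This point is its centre, half-way up, z along its axis.
- dish: square steel dish, fixed, 110 x 110 mm, rim 16 mm high, walls and floor 4 mm. Origin: centre of its underside.
- beaker: glass beaker, a bystander, 72 mm across, 95 mm high; origin: centre of its underside.
- reagent: amber bottle, a bystander, 66 mm across, 130 mm high; origin: centre of its underside.
- spatula: thin steel lab spatula lying on the bench, a bystander, 176 mm long, 6 mm thick.
Mind the look-alikes: they are no part of the job. What is shaped like the part that bears roll_a_mid but red is not meant.

How it is judged:
On the way, in this order (a step that is already met when the one before it is completed fails the run):
1. with every roll still outside the crate, the bare fingers press a cover at least 12 mm down, which shows an empty cell (((z of cover0 in the frame of crate below 0.034 m and contact force between the fingers and cover0 above 0.1 N) or (z of cover1 in the frame of crate below 0.034 m and contact force between the fingers and cover1 above 0.1 N) or (z of cover2 in the frame of crate below 0.034 m and contact force between the fingers and cover2 above 0.1 N) or (z of cover3 in the frame of crate below 0.034 m and contact force between the fingers and cover3 above 0.1 N) or (z of cover4 in the frame of crate below 0.034 m and contact force between the fingers and cover4 above 0.1 N) or (z of cover5 in the frame of crate below 0.034 m and contact force between the fingers and cover5 above 0.1 N) or (z of cover6 in the frame of crate below 0.034 m and contact force between the fingers and cover6 above 0.1 N) or (z of cover7 in the frame of crate below 0.034 m and contact force between the fingers and cover7 above 0.1 N)) and horizontal distance between each of roll_a_mid, roll_b_mid, roll_c_mid, roll_d_mid, roll_e_mid and crate above 0.15 m), for 0.1 s.
2. then the collar lies in the dish, let go (x of collar_mid in the frame of dish between -0.048 and 0.048 m and y of collar_mid in the frame of dish between -0.048 and 0.048 m and z of collar_mid in the frame of dish below 0.03 m and contact force between the fingers and collar below 0.05 N), for 0.3 s.
At the end, for the whole second after the job is handed in: every roll lies in the crate, its centre under 37 mm above the crate's underside (top below the rim), tilted under 0.2 rad, at rest; the collar is at rest back on the middle post, within 8 mm of its axis, on the plate (its centre under 28 mm above the bench) (x of roll_a_mid in the frame of crate between -0.066 and 0.066 m and y of roll_a_mid in the frame of crate between -0.136 and 0.136 m and z of each of roll_a_mid, roll_b_mid, roll_c_mid, roll_d_mid, roll_e_mid in the frame of crate below 0.037 m and angle between each of roll_a_mid, roll_b_mid, roll_c_mid, roll_d_mid, roll_e_mid's own z axis and vertical below 0.2 rad and linear speed of each of roll_a, roll_b, roll_c, roll_d, roll_e, collar below 0.02 m/s and x of roll_b_mid in the frame of crate between -0.066 and 0.066 m and y of roll_b_mid in the frame of crate between -0.136 and 0.136 m and x of roll_c_mid in the frame of crate between -0.066 and 0.066 m and y of roll_c_mid in the frame of crate between -0.136 and 0.136 m and x of roll_d_mid in the frame of crate between -0.066 and 0.066 m and y of roll_d_mid in the frame of crate between -0.136 and 0.136 m and x of roll_e_mid in the frame of crate between -0.066 and 0.066 m and y of roll_e_mid in the frame of crate between -0.136 and 0.136 m and x of collar_mid in the frame of stand between -0.008 and 0.008 m and y of collar_mid in the frame of stand between -0.008 and 0.008 m and z of collar_mid in the frame of stand below 0.028 m); the robot touches nothing.
It fails at once if a roll is let go on the cover of a cell that is already filled ((z of roll_a_mid in the frame of crate between 0.05 and 0.058 m and angle between roll_a_mid's own z axis and vertical below 0.08 rad and contact force between roll_a and crate above 1 N and contact force between the fingers and roll_a below 0.05 N and linear speed of roll_a below 0.01 m/s) or (z of roll_b_mid in the frame of crate between 0.05 and 0.058 m and angle between roll_b_mid's own z axis and vertical below 0.08 rad and contact force between roll_b and crate above 1 N and contact force between the fingers and roll_b below 0.05 N and linear speed of roll_b below 0.01 m/s) or (z of roll_c_mid in the frame of crate between 0.05 and 0.058 m and angle between roll_c_mid's own z axis and vertical below 0.08 rad and contact force between roll_c and crate above 1 N and contact force between the fingers and roll_c below 0.05 N and linear speed of roll_c below 0.01 m/s) or (z of roll_d_mid in the frame of crate between 0.05 and 0.058 m and angle between roll_d_mid's own z axis and vertical below 0.08 rad and contact force between roll_d and crate above 1 N and contact force between the fingers and roll_d below 0.05 N and linear speed of roll_d below 0.01 m/s) or (z of roll_e_mid in the frame of crate between 0.05 and 0.058 m and angle between roll_e_mid's own z axis and vertical below 0.08 rad and contact force between roll_e and crate above 1 N and contact force between the fingers and roll_e below 0.05 N and linear speed of roll_e below 0.01 m/s)).
It fails at once if the beaker, the bottle or the spatula is moved more than 3 cm (distance of any of beaker, reagent, spatula from where it was at the start of the episode above 0.03 m).
Of can0, can1, can2, can3, can4, can5, can6, can7 only 2 to 3 are there at a start; the rules pass over those that are not, and their reading is None.
Of roll_c, roll_d, roll_e only 1 to 3 are there at a start; the rules pass over those that are not, and their reading is None.
At some moment in a run one of roll_d may be knocked a few centimetres aside while the robot is not near it.
It also fails if it takes over 210 s, if anything falls off the work surface, if the arm or the gripper's body presses on something with over 40 N, if the wrist force passes 120 N, or if a joint passes its speed limit or range.

### The arm

A 7-joint arm with a two-finger parallel gripper is mounted at the origin on the work surface. World frame = base frame: x ahead of the robot, y to its left, z up, the work surface at z = 0. Lengths are in m, angles in rad, forces in N, time in s.
With the tool pointing down it reaches from about 0.425 to 0.925 m from the base axis. Payload 6.8 kg.
Tool frame: the origin (TCP) lies between the finger pads; the fingertips stand 22 mm ahead of it and the grasp point (between the pads) lies 3 mm ahead of it; z points along the fingers, y is the direction in which the jaws open and shut (so a half turn about z gives the same grasp; the last joint's range is limited). The gripper opens to 85 mm and grips with 20 to 120 N. Pads are 22 mm wide; open, the fingers measure 114 mm over their backs; the gripper's body (76 mm by 85 mm) begins 54 mm behind the grasp point. The pads swing forward as they close: fully open they stand 13 mm farther back than shut.
Start: joints at [1.094, 0.477, 0.022, 1.555, -0.011, 1.109, -0.083], TCP at [0.243, -0.63, 0.253] pointing down, gripper open.
Joint ranges: [-2.96, 2.96], [-0.34, 2.1], [-1.41, 1.46], [0.24, 2.44], [-1.37, 4.51], [0.17, 1.92], [-2.96, 2.96]. Speed limits (rad/s): [2.39, 2.39, 3.14, 3.14, 3.14, 3.14, 3.14].

### API

Orientations are given as a unit quaternion [w, x, y, z].
In Python, from station import bot gives the robot as it stands. The module is installed in compiled form; this text tells all that it offers.
- The arm moves only by the tool drive_tool, never from a script. Its argument "series" is one flat list of numbers, 7 for each row, row after row: the opening, from -1 (shut) to 1 (fully open), then the shift along the tool's x, y, z in mm, then the turn, a rotation vector about the tool's x, y, z in rad. In form: [jaw, x, y, z, wx, wy, wz, jaw, x, y, z, wx, wy, wz, ...]. A call has 1 to 12 rows; each row shifts and turns the commanded pose from where the row before left it, along the tool's axes as they then stand; what a row does not reach is not made up. A row lasts 1/8 s, in which the tool goes at most 62.5 mm and 10.7 degrees, less where a joint would pass 70% of its speed; a pose out of reach is approached as far as the arm can. A call with a gripper value outside its range is refused whole. The fingers move at their own pace and stop on an object; "force" is the grip in N (left out, the last holds). Time passes only in rows, so rows that do not move let the fingers close. It gives the time, the measured TCP pose, the force and the opening at its end, in the units of the state.
- bot.get_obs(): the state, without advancing time (a new reading comes with each control period).
- bot.read_camera(name): name is "side" or "top" or "wrist"; returns a dict with "pixels" (400x640x3 uint8, blue, green, red), "camera_matrix" (3x3 intrinsics, pixels), "distortion" ([k1, k2, p1, p2, k3] as OpenCV has them; the pictures are not rectified), "rvec" (rotation vector, rad) and "tvec" (3), from world to camera coordinates, as OpenCV has them. Camera axes: x right, y down, z forward; pixel columns grow to the right and rows downward; lengths in m; the calibration is good to about 2 mm. A picture is of the moment at which its call begins. There is no depth.
- bot.hand_in(): hands the job in, once; it reports no verdict.
The state is a dict: "t": time; "q": joint angles; "joint_vel": joint speeds; "joint_torque": joint torques, N m; "eef_pos": TCP position; "tool_rot": TCP orientation; "contact_force": force on the tool from outside, world axes, zero at the start; "torque": the same for the moment, N m; "gripper_width": opening from 0.0 (shut) to 1.0 (fully open).
Only numpy, scipy, OpenCV 4.12 (cv2) and the standard library are available. Lean on these libraries where they do the work, as an engineer would, in place of code of your own. Each camera call takes 0.05 s, during which the arm holds its last target. There are 200 camera calls.

## Working session

There is one attempt and no reset: what is moved stays moved. The work goes in short steps, Python scripts to look and compute and a tool call to move; the robot and the scene stay as the last step left them, time stands still between calls to the robot, and variables do not carry over. Pictures are saved under pics/ and viewed, about 12 in all and at most 16, crops included, and the job is handed in when it is done.

Besides the shell and the picture viewer there is one more tool, called after "Call:" as name(argument=value, ...) on one line, values as JSON. drive_tool: Moves the arm, as the interface text tells. Its arguments: {"type":"object","properties":{"series":{"type":"array"},"force":{"type":"number"}},"required":["series"]}

```bash
mkdir -p pics; cat > h.py <<'E'
import numpy as np, cv2
from station import bot
from scipy.spatial.transform import Rotation as R
def cam(n,save=None):
    c=bot.read_camera(n)
    if save: cv2.imwrite('pics/'+save,c['pixels'])
    return c
def ray(c,uv,z):
    p=cv2.undistortPoints(np.array(uv,float).reshape(-1,1,2),np.array(c['camera_matrix']),np.array(c['distortion']))[:,0]
    Rm=cv2.Rodrigues(np.array(c['rvec'],float))[0];t=np.array(c['tvec'],float).ravel()
    o=-Rm.T@t; d=np.c_[p,np.ones(len(p))]@Rm
    return o+d*((z-o[2])/d[:,2])[:,None]
def proj(c,P):
    return cv2.projectPoints(np.array(P,float).reshape(-1,3),np.array(c['rvec'],float),np.array(c['tvec'],float),np.array(c['camera_matrix']),np.array(c['distortion']))[0][:,0]
def st():
    o=bot.get_obs(); q=np.array(o['tool_rot']); M=R.from_quat(q[[1,2,3,0]]).as_matrix()
    return o,np.array(o['eef_pos']),M
def show():
    o,p,M=st(); print('t',round(o['t'],2),'tcp',p.round(4),'F',np.round(o['contact_force'],2),'w',round(o['gripper_width'],3)); print(M.round(3))
E
python3 - <<'E'
from h import *
for n in ('top','side','wrist'):
    c=cam(n,n+'0.png'); print(n,np.array(c['rvec']).ravel(),np.array(c['tvec']).ravel(),np.array(c['camera_matrix']).tolist())
show()
E
```

```text
top [ 2.15033187 -2.21391648  0.06576797] [0.05631715 0.59200118 0.94536046] [[399.8281349392754, 0.0, 316.0900725245724], [0.0, 399.8281349392754, 201.67348652909462], [0.0, 0.0, 1.0]]
side [ 2.36850593 -0.48999307  0.20363807] [-0.53967027  0.21942879  0.82978548] [[395.10917815891395, 0.0, 320.013001403779], [0.0, 395.10917815891395, 202.41939078248166], [0.0, 0.0, 1.0]]
wrist [-2.36826115  1.62255408  0.260873  ] [-0.67420492 -0.04098725  0.38132679] [[337.2398460216957, 0.0, 317.97489511700195], [0.0, 337.2398460216957, 202.2753375763597], [0.0, 0.0, 1.0]]
t 0.15 tcp [ 0.2432 -0.6292  0.2525] F [-0.01  0.35 -0.45] w 0.999
[[ 0.933  0.36  -0.001]
 [ 0.36  -0.933  0.001]
 [-0.    -0.001 -1.   ]]
```

View pics/top0.png

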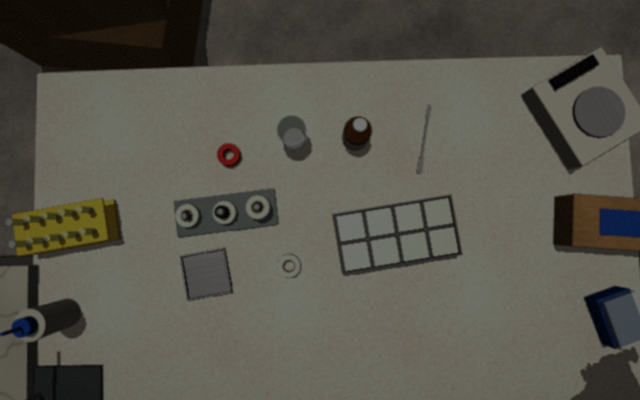

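View pics/side0.png

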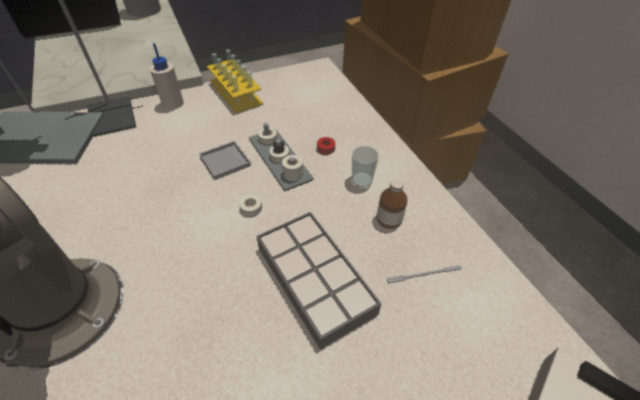

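Top view: stand around (226,212) with rolls at (187,216), (224,212, with collar) and (258,207). The last is probably a stack. The loose roll is at (290,266), the dish at (206,274) and the crate at (397,234).

```bash
python3 - <<'E'
from h import *
c=cam('top'); im=c['pixels']
cv2.imwrite('pics/crop1.png',cv2.resize(im[180:310,160:480],None,fx=2.5,fy=2.5,interpolation=cv2.INTER_CUBIC))
s=cam('side'); cv2.imwrite('pics/crop2.png',cv2.resize(s['pixels'][100:350,180:400],None,fx=2.4,fy=2.4,interpolation=cv2.INTER_CUBIC))
g=im.mean(2)
# dark-grey objects (crate, stand, dish) by min area rects
hsv=cv2.cvtColor(im,cv2.COLOR_BGR2HSV)
print([ (n,im[y,x].tolist()) for n,x,y in (('table',300,320),('rim',368,240),('cover',385,220),('stand',205,228),('dish',206,274),('roll',265,208))])
m=(g<95).astype(np.uint8)
m[:180]=0;m[310:]=0;m[:,:150]=0;m[:,500:]=0
n,l,stt,cen=cv2.connectedComponentsWithStats(m)
for i in range(1,n):
    if stt[i,4]<60: continue
    pts=np.argwhere(l==i)[:,::-1].astype(np.float32)
    r=cv2.minAreaRect(pts); print(stt[i],r,cv2.boxPoints(r).round(1).tolist())
E
```

```text
[('table', [99, 110, 110]), ('rim', [44, 47, 47]), ('cover', [105, 113, 110]), ('stand', [61, 61, 60]), ('dish', [78, 78, 80]), ('roll', [102, 114, 112])]
[ 173  188  107   51 3098] ((225.8438720703125, 212.935302734375), (39.15149688720703, 103.94288635253906), 82.77568817138672) [[171.8000030517578, 200.10000610351562], [274.8999938964844, 187.0], [279.8999938964844, 225.8000030517578], [176.6999969482422, 238.89999389648438]]
[ 332  194  131   83 3316] ((396.9748229980469, 235.37806701660156), (65.69376373291016, 123.4338607788086), 80.45086669921875) [[330.70001220703125, 213.1999969482422], [452.3999938964844, 192.6999969482422], [463.29998779296875, 257.5], [341.6000061035156, 278.0]]
[250 200  15  14 156] ((256.9000244140625, 206.80003356933594), (12.969193458557129, 13.416407585144043), 63.43495178222656) [[248.0, 204.0], [260.0, 198.0], [265.79998779296875, 209.60000610351562], [253.8000030517578, 215.60000610351562]]
[180 209  14  14 156] ((186.5, 215.5), (13.0, 13.0), 90.0) [[180.0, 209.0], [193.0, 209.0], [193.0, 222.0], [180.0, 222.0]]
[ 179  247   55   55 2307] ((206.35134887695312, 274.10809326171875), (48.33330154418945, 48.66210174560547), 80.53767395019531) [[178.39999389648438, 254.3000030517578], [226.39999389648438, 246.3000030517578], [234.3000030517578, 293.8999938964844], [186.3000030517578, 301.8999938964844]]
[285 253  17  26 105] ((293.299072265625, 265.3782958984375), (25.28046417236328, 15.593963623046875), 87.51044464111328) [[285.0, 253.10000610351562], [300.5, 252.39999389648438], [301.6000061035156, 277.70001220703125], [286.1000061035156, 278.29998779296875]]
[282 259  14  14 114] ((288.5, 265.5), (13.0, 13.0), 90.0) [[282.0, 259.0], [295.0, 259.0], [295.0, 272.0], [282.0, 272.0]]
```

View pics/crop1.png

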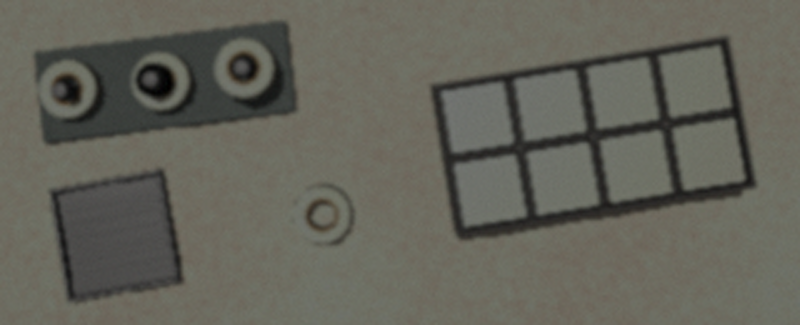

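View pics/crop2.png

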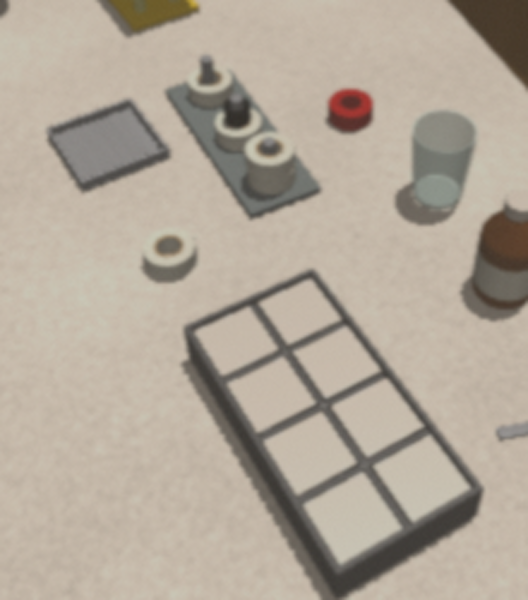

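The crops show all five rolls present, with two stacked on the right post (the y=-85 one). The next step is to get the cover centres, stand, dish and loose roll by casting rays.

```bash
python3 - <<'E'
from h import *
c=cam('top'); im=c['pixels']; g=im.mean(2)
cr=np.array([[333,214],[451,196],[462,255],[344,273]],np.int32)
big=cv2.resize(im,None,fx=4,fy=4,interpolation=cv2.INTER_CUBIC).mean(2)
mask=np.zeros(big.shape,np.uint8); cv2.fillPoly(mask,[cr*4],1)
m=((big>80)&(mask>0)).astype(np.uint8)
m=cv2.erode(m,np.ones((5,5)))
n,l,stt,cen=cv2.connectedComponentsWithStats(m)
uv=[]
for i in range(1,n):
    if stt[i,4]>3000:
        r=cv2.minAreaRect(np.argwhere(l==i)[:,::-1].astype(np.float32)); uv.append((np.array(r[0])-1.5)/4)
W=ray(c,uv,.046); print('covers',len(uv)); print(W.round(4))
# fit crate frame (theta, centre) with nominal grid
nom=np.array([[sx*34.5,sy*34.5] for sx in(-1,1) for sy in (-3,-1,1,3)])/1000
from scipy.optimize import linear_sum_assignment
ctr=W[:,:2].mean(0); best=None
d=W[W[:,1].argmax(),:2]-W[W[:,1].argmin(),:2]
for th in np.radians(np.arange(-20,20,.25)):
    Rm=np.array([[np.cos(th),-np.sin(th)],[np.sin(th),np.cos(th)]]); P=ctr+nom@Rm.T
    D=np.linalg.norm(P[:,None]-W[None,:,:2],axis=2); a,b=linear_sum_assignment(D); e=D[a,b].mean()
    if best is None or e<best[0]: best=(e,th,P)
print('crate',ctr,best[0],np.degrees(best[1])); print(best[2].round(4))
off=np.array([160,180])
f=lambda L: np.array(L)/2.5+off-.3
for nme,L,z in (('stand',[(37,52),(288,22),(297,112),(45,143)],.01),('dish',[(52,190),(163,171),(182,281),(71,301)],.016)):
    P=ray(c,f(L),z)[:,:2]; e=P[1]-P[0]+P[2]-P[3]; print(nme,P.round(4).tolist(),P.mean(0).round(4),'angle',np.degrees(np.arctan2(e[0],-e[1])))
# loose roll: bore & outer
print('d',ray(c,f([(322,215)]),.024))
# post tops
print('posts top',ray(c,f([(67,90),(155,80),(243,68)]),.068).round(4))
print('rolls top',ray(c,f([(69,91),(161,82)]),.034).round(4), ray(c,f([(245,69)]),.058).round(4))
s=cam('side')
print('d side',ray(s,np.array([[168,243]])/2.4+[180,100],.024))
E
```

```text
covers 8
[[ 0.5586 -0.2453  0.046 ]
 [ 0.5495 -0.1771  0.046 ]
 [ 0.5403 -0.1087  0.046 ]
 [ 0.531  -0.0402  0.046 ]
 [ 0.4902 -0.2547  0.046 ]
 [ 0.4812 -0.1862  0.046 ]
 [ 0.4718 -0.1179  0.046 ]
 [ 0.4628 -0.0495  0.046 ]]
crate [ 0.51067663 -0.14744935] 0.0001429720359590615 7.75
[[ 0.4904 -0.2547]
 [ 0.4811 -0.1863]
 [ 0.4718 -0.1179]
 [ 0.4625 -0.0495]
 [ 0.5588 -0.2454]
 [ 0.5495 -0.177 ]
 [ 0.5402 -0.1086]
 [ 0.5309 -0.0402]]
stand [[0.6073, 0.3869], [0.6294, 0.1391], [0.5411, 0.1323], [0.5179, 0.3795]] [0.5739 0.2594] angle 5.242419018064038
dish [[0.4724, 0.3708], [0.4878, 0.2626], [0.3822, 0.2459], [0.3659, 0.3533]] [0.4271 0.3081] angle 8.373944550102802
d [[0.44214667 0.10918253 0.024     ]]
posts top [[0.5665 0.338  0.068 ]
 [0.5734 0.2565 0.068 ]
 [0.5821 0.1751 0.068 ]]
rolls top [[0.567  0.3475 0.034 ]
 [0.5731 0.2591 0.034 ]] [[0.5817 0.1748 0.058 ]]
d side [[0.44425191 0.11276437 0.024     ]]
```

The crate fit is good to 0.15 mm, with centre (0.511,-0.147) and yaw 7.75°. I'll turn the tool so that tool x = world +y and tool y = world +x, then press covers with the jaws shut.

Call:
drive_tool(series=[-1, 0, 0, 0, 0, 0, -0.172, -1, 0, 0, 0, 0, 0, -0.172, -1, 0, 0, 0, 0, 0, -0.172, -1, 0, 0, 0, 0, 0, -0.172, -1, 0, 0, 0, 0, 0, -0.172, -1, 0, 0, 0, 0, 0, -0.172, -1, 0, 0, 0, 0, 0, -0.172, -1, 45, 30, 0, 0, 0, 0, -1, 45, 30, 0, 0, 0, 0, -1, 45, 30, 0, 0, 0, 0, -1, 45, 30, 0, 0, 0, 0, -1, 45, 30, 0, 0, 0, 0], force=30)

```text
t: 1.85
eef_pos: [0.3937, -0.4029, 0.2535]
tool_rot: [0.0, 0.706, 0.708, -0.0]
contact_force: [1.4, 0.5, -0.5]
gripper_width: 0.002
```

```bash
python3 -c "
from h import *
show()"
```

```text
t 1.85 tcp [ 0.3937 -0.4029  0.2535] F [ 1.38  0.46 -0.5 ] w 0.002
[[-0.002  1.     0.   ]
 [ 1.     0.002 -0.   ]
 [-0.     0.    -1.   ]]
```

Call:
drive_tool(series=[-1, 49, 32, 0, 0, 0, 0, -1, 49, 32, 0, 0, 0, 0, -1, 50, 33, 0, 0, 0, 0, -1, 0, 0, 58, 0, 0, 0, -1, 0, 0, 58, 0, 0, 0, -1, 0, 0, 58, 0, 0, 0, -1, 0, 0, 0, 0, 0, 0, -1, 0, 0, 0, 0, 0, 0])

```text
t: 2.85
eef_pos: [0.4909, -0.2566, 0.0812]
tool_rot: [0.001, 0.706, 0.708, 0.0]
contact_force: [-0.3, -0.4, 0.6]
gripper_width: -0.002
```

Call:
drive_tool(series=[-1, 0, 0, 6, 0, 0, 0, -1, 0, 0, 5, 0, 0, 0, -1, 0, 0, 5, 0, 0, 0, -1, 0, 0, 0, 0, 0, 0, -1, 0, 0, 0, 0, 0, 0])

```text
t: 3.48
eef_pos: [0.4895, -0.2561, 0.0633]
tool_rot: [-0.0, 0.706, 0.708, -0.0]
contact_force: [0.0, 0.2, 0.8]
gripper_width: 0.002
```

Call:
drive_tool(series=[-1, 0, 0, 4, 0, 0, 0, -1, 0, 0, 0, 0, 0, 0])

```text
t: 3.72
eef_pos: [0.4895, -0.2561, 0.059]
tool_rot: [-0.0, 0.706, 0.708, -0.0]
contact_force: [-0.6, 0.4, 0.5]
gripper_width: 0.0
```

Cover0 sinks freely. I'll press it well in, then go to cover1.

Call:
drive_tool(series=[-1, 0, 0, 6, 0, 0, 0, -1, 0, 0, 5, 0, 0, 0, -1, 0, 0, 0, 0, 0, 0, -1, 0, 0, 0, 0, 0, 0])

```text
t: 4.22
eef_pos: [0.4894, -0.256, 0.0482]
tool_rot: [-0.0, 0.706, 0.708, -0.0]
contact_force: [-0.7, 0.2, 1.7]
gripper_width: 0.004
```

Call:
drive_tool(series=[-1, 0, 0, -32, 0, 0, 0, -1, 34, -4, 0, 0, 0, 0, -1, 34, -5, 0, 0, 0, 0, -1, 0, 0, 0, 0, 0, 0, -1, 0, 0, 10, 0, 0, 0, -1, 0, 0, 6, 0, 0, 0, -1, 0, 0, 3, 0, 0, 0, -1, 0, 0, 0, 0, 0, 0, -1, 0, 0, 0, 0, 0, 0])

```text
t: 5.35
eef_pos: [0.4805, -0.1893, 0.0648]
tool_rot: [0.001, 0.707, 0.707, -0.001]
contact_force: [-15.5, 5.3, 50.9]
gripper_width: 0.0
```

Cover1 is filled: it stops dead at tip z=0.043. From here I'll use gentler presses.

Call:
drive_tool(series=[-1, 0, 0, -20, 0, 0, 0, -1, 35, -4, 0, 0, 0, 0, -1, 34, -5, 0, 0, 0, 0, -1, 0, 0, 0, 0, 0, 0, -1, 0, 0, 10, 0, 0, 0, -1, 0, 0, 5, 0, 0, 0, -1, 0, 0, 3, 0, 0, 0, -1, 0, 0, 0, 0, 0, 0, -1, 0, 0, 0, 0, 0, 0])

```text
t: 6.48
eef_pos: [0.4714, -0.1193, 0.0634]
tool_rot: [0.0, 0.707, 0.708, -0.0]
contact_force: [-0.3, -0.2, 1.0]
gripper_width: 0.005
```

Call:
drive_tool(series=[-1, 0, 0, -18, 0, 0, 0, -1, 34, -4, 0, 0, 0, 0, -1, 34, -5, 0, 0, 0, 0, -1, 0, 0, 0, 0, 0, 0, -1, 0, 0, 10, 0, 0, 0, -1, 0, 0, 5, 0, 0, 0, -1, 0, 0, 3, 0, 0, 0, -1, 0, 0, 0, 0, 0, 0, -1, 0, 0, 0, 0, 0, 0])

```text
t: 7.6
eef_pos: [0.4621, -0.0523, 0.0649]
tool_rot: [0.001, 0.707, 0.707, -0.001]
contact_force: [-9.6, 0.2, 32.3]
gripper_width: 0.003
```

Cover3 is filled. Cover7 next.

Call:
drive_tool(series=[-1, 0, 0, -18, 0, 0, 0, -1, 5, 34, 0, 0, 0, 0, -1, 6, 34, 0, 0, 0, 0, -1, 0, 0, 0, 0, 0, 0, -1, 0, 0, 10, 0, 0, 0, -1, 0, 0, 5, 0, 0, 0, -1, 0, 0, 3, 0, 0, 0, -1, 0, 0, 0, 0, 0, 0, -1, 0, 0, 0, 0, 0, 0])

```text
t: 8.72
eef_pos: [0.5302, -0.0401, 0.0635]
tool_rot: [0.0, 0.706, 0.708, 0.0]
contact_force: [-0.3, 0.2, 0.1]
gripper_width: -0.001
```

Cover7 is empty. Cover6 (0.5402,-0.1086) next.

Call:
drive_tool(series=[-1, 0, 0, -18, 0, 0, 0, -1, -34, 5, 0, 0, 0, 0, -1, -34, 5, 0, 0, 0, 0, -1, 0, 0, 0, 0, 0, 0, -1, 0, 0, 10, 0, 0, 0, -1, 0, 0, 5, 0, 0, 0, -1, 0, 0, 3, 0, 0, 0, -1, 0, 0, 0, 0, 0, 0, -1, 0, 0, 0, 0, 0, 0])

```text
t: 9.85
eef_pos: [0.5404, -0.1078, 0.0633]
tool_rot: [-0.0, 0.706, 0.708, 0.0]
contact_force: [-0.7, 0.3, 0.9]
gripper_width: -0.004
```

Call:
drive_tool(series=[-1, 0, 0, -18, 0, 0, 0, -1, -34, 5, 0, 0, 0, 0, -1, -34, 5, 0, 0, 0, 0, -1, 0, 0, 0, 0, 0, 0, -1, 0, 0, 10, 0, 0, 0, -1, 0, 0, 5, 0, 0, 0, -1, 0, 0, 3, 0, 0, 0, -1, 0, 0, 0, 0, 0, 0, -1, 0, 0, 0, 0, 0, 0])

```text
t: 10.98
eef_pos: [0.5502, -0.1746, 0.065]
tool_rot: [-0.0, 0.706, 0.708, -0.0]
contact_force: [-7.6, 1.5, 20.2]
gripper_width: -0.003
```

Call:
drive_tool(series=[-1, 0, 0, -18, 0, 0, 0, -1, -34, 4, 0, 0, 0, 0, -1, -34, 5, 0, 0, 0, 0, -1, 0, 0, 0, 0, 0, 0, -1, 0, 0, 10, 0, 0, 0, -1, 0, 0, 5, 0, 0, 0, -1, 0, 0, 3, 0, 0, 0, -1, 0, 0, 0, 0, 0, 0, -1, 0, 0, 0, 0, 0, 0])

```text
t: 12.1
eef_pos: [0.5597, -0.2438, 0.0634]
tool_rot: [0.0, 0.706, 0.708, 0.0]
contact_force: [-0.7, 0.4, 0.1]
gripper_width: -0.002
```

Filled: 1, 3 and 5. Empty: 0, 2, 4, 6 and 7, exactly five for the five rolls. Now I'll go over the middle post for a close look.

Call:
drive_tool(series=[-1, 0, 0, -60, 0, 0, 0, -1, 0, 0, -60, 0, 0, 0, 0, 20, 0, -60, 0, 0, 0, 0, 55, 2, 0, 0, 0, 0, 0, 55, 2, 0, 0, 0, 0, 0, 55, 2, 0, 0, 0, 0, 0, 55, 2, 0, 0, 0, 0, 0, 55, 2, 0, 0, 0, 0, 0, 55, 2, 0, 0, 0, 0, 0, 55, 2, 0, 0, 0, 0, 0, 55, 2, 0, 0, 0, 0, 0, 40, 0, 0, 0, 0, 0])

```text
t: 13.6
eef_pos: [0.5741, 0.2587, 0.2429]
tool_rot: [-0.0, 0.706, 0.708, 0.0]
contact_force: [0.9, -0.1, -1.2]
gripper_width: 0.495
```

```bash
python3 -c "
from h import *
show(); print(st()[0]['q'])
cam('wrist','w1.png')"
```

```text
t 13.6 tcp [0.5741 0.2587 0.2429] F [ 0.91 -0.11 -1.24] w 0.495
[[-0.004  1.     0.   ]
 [ 1.     0.004  0.001]
 [ 0.001  0.    -1.   ]]
[-0.10763366  0.47148159 -0.56576566  1.65060474  0.27625475  1.09943016
 -0.74640067]
```

View pics/w1.png

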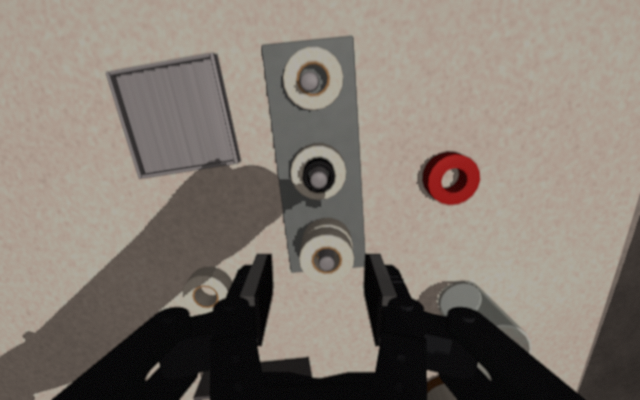

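The wrist view shows roll c at (313,78), the collar at (318,175) and the stack at (327,253), with loose roll d at (205,292).

```bash
python3 - <<'E'
from h import *
c=cam('wrist'); im=c['pixels']; 
print('c top',ray(c,[[313,78]],.034),'a top',ray(c,[[318,172]],.034),'e top',ray(c,[[327,256]],.058),'d',ray(c,[[205,293]],.024))
print('posts',ray(c,[[312,81],[319,178],[327,261]],.068))
# blobs: bright near-grey circles
hsv=cv2.cvtColor(im,cv2.COLOR_BGR2HSV)
m=((hsv[...,1]<35)&(im.mean(2)>140)).astype(np.uint8)
m=cv2.morphologyEx(m,cv2.MORPH_OPEN,np.ones((3,3)))
for ct in cv2.findContours(m,cv2.RETR_EXTERNAL,cv2.CHAIN_APPROX_NONE)[0]:
    if cv2.contourArea(ct)>800:
        (x,y),r=cv2.minEnclosingCircle(ct); print('circ',x,y,r,ray(c,[[x,y]],.034)[0,:2])
P=ray(c,[[262,45],[353,37],[365,267],[291,271]],.01)[:,:2]; print('stand',P,P.mean(0))
P=ray(c,[[107,72],[215,54],[240,160],[140,178]],.016)[:,:2]; print('dish',P.mean(0))
E
```

```text
c top [[0.56716207 0.358503   0.034     ]] a top [[0.57269282 0.26961555 0.034     ]] e top [[0.58257425 0.18863899 0.058     ]] d [[0.44202268 0.12181511 0.024     ]]
posts [[0.56680966 0.3546205  0.068     ]
 [0.57355138 0.27170344 0.068     ]
 [0.58232102 0.18825705 0.068     ]]
circ 329.07830810546875 272.07830810546875 30.123750686645508 [0.58608878 0.15682354]
circ 510.5 277.0 91.54926300048828 [0.79050925 0.15161232]
circ 84.5 239.0 57.915985107421875 [0.31983966 0.19335439]
circ 315.5 86.8559341430664 30.358402252197266 [0.56953924 0.35070881]
circ 126.2530517578125 21.79115867614746 28.344951629638672 [0.39960139 0.40574821]
stand [[0.5172488  0.38948358]
 [0.60510351 0.3974359 ]
 [0.62940559 0.15038692]
 [0.54199251 0.1442533 ]] [0.5734376  0.27038993]
dish [0.42749658 0.31999597]
```

The wrist view and the top view disagree by 12 mm in y. The arm may still have been moving, so I'll re-measure at rest.

```bash
python3 - <<'E'
from h import *
show()
c=cam('wrist','w2.png'); show(); c2=cam('wrist')
for k in (c,c2):
    print(np.array(k['rvec']).ravel(),np.array(k['tvec']).ravel(), proj(k,[[.5734,.2565,.068],[.4427,.111,.024],[.5734,.2704,.068]]).round(0).tolist())
a=cv2.imread('pics/w1.png').astype(float); b=c['pixels'].astype(float)
print('shift w1->w2',cv2.phaseCorrelate(a.mean(2)[:150],b.mean(2)[:150]))
v=b.astype(np.uint8).copy()
for p in proj(c,[[.5734,.2565,.068],[.4427,.111,.024],[.5821,.1751,.068]]): cv2.circle(v,tuple(int(i) for i in p),3,(0,0,255),-1)
cv2.imwrite('pics/w2m.png',v[:320,150:450])
E
```

```text
t 13.7 tcp [0.5728 0.2622 0.2431] F [-0.83  0.48  0.21] w 0.497
[[-0.01   1.    -0.   ]
 [ 1.     0.01   0.004]
 [ 0.004 -0.    -1.   ]]
t 13.75 tcp [0.5736 0.2588 0.2428] F [ 0.09 -1.04 -0.12] w 0.499
[[-0.007  1.    -0.   ]
 [ 1.     0.007  0.001]
 [ 0.001 -0.    -1.   ]]
[-2.82988120e+00 -1.41817174e-02 -2.69831402e-03] [-0.57548491  0.20753397  0.44993745] [[319.0, 191.0], [206.0, 299.0], [319.0, 176.0]]
[-2.82733697e+00 -9.87967252e-03 -2.01226756e-03] [-0.57551051  0.20527497  0.44957195] [[318.0, 187.0], [206.0, 296.0], [318.0, 172.0]]
shift w1->w2 ((2.362696338673061, 5.611347329506643), 0.85715373196086)
```

View pics/w2m.png

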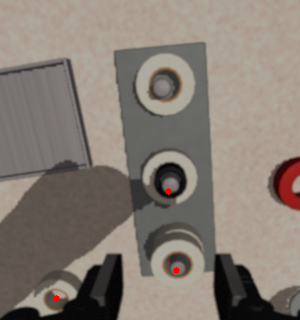

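Call:
drive_tool(series=[0, 0, 0, 0, 0, 0, 0, 0, 0, 0, 0, 0, 0, 0, 0, 0, 0, 0, 0, 0, 0])

```text
t: 14.18
eef_pos: [0.5749, 0.2548, 0.2427]
tool_rot: [0.0, 0.707, 0.707, -0.0]
contact_force: [-0.5, 0.1, 0.8]
gripper_width: 0.498
```

```bash
python3 - <<'E'
from h import *
show()
c=cam('wrist'); v=c['pixels'].copy(); t=cam('top'); s=cam('side')
w=proj(c,[[.5734,.2594,.068]])[0]; x,y=w.round().astype(int)
A=cv2.resize(v[y-100:y+100,x-100:x+100],(400,400),interpolation=cv2.INTER_CUBIC)
outs=[A]
for k,sc in ((t,8),(s,8)):
    p=proj(k,[[.5734,.2594,.05]])[0].round().astype(int); h=25
    outs.append(cv2.resize(k['pixels'][p[1]-h:p[1]+h,p[0]-h:p[0]+h],(400,400),interpolation=cv2.INTER_CUBIC)); print('org',p-h)
print('worg',x-100,y-100)
np.savez('cams.npz',**{n+f:np.array(k[f]) for n,k in (('w',c),('t',t),('s',s)) for f in ('rvec','tvec','camera_matrix','distortion')})
z=np.hstack([np.hstack(outs)]); cv2.imwrite('pics/m3.png',cv2.convertScaleAbs(cv2.resize(z,(798,266)),alpha=1.6))
E
```

```text
t 14.18 tcp [0.5749 0.2548 0.2427] F [-0.48  0.14  0.78] w 0.498
[[-0.001  1.     0.   ]
 [ 1.     0.001 -0.   ]
 [-0.     0.    -1.   ]]
org [197 187]
org [253 121]
worg 216 79
```

View pics/m3.png

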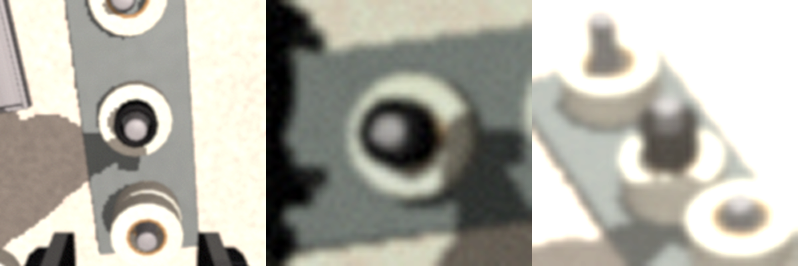

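```bash
python3 - <<'E'
from h import *
Z=np.load('cams.npz'); C={n:{f:Z[n+f] for f in ('rvec','tvec','camera_matrix','distortion')} for n in 'wts'}
print('post: w',ray(C['w'],[[318.3,176]],.068)[0],'t',ray(C['t'],[[219.6,211.6]],.068)[0],'s',ray(C['s'],[[278.4,140.7]],.068)[0])
print('roll a top: w',ray(C['w'],[[216+134.5*.752,79+119*.752]],.034)[0],'t',ray(C['t'],[[223.9,212.4]],.034)[0])
print('e post/top w',ray(C['w'],[[216+147*.752,79+239*.752]],.068)[0],ray(C['w'],[[216+147*.752,79+236*.752]],.058)[0])
E
```

```text
post: w [0.57532913 0.26247771 0.068     ] t [0.5737751  0.26130707 0.068     ] s [0.57588094 0.25954025 0.068     ]
roll a top: w [0.57422946 0.26190984 0.034     ] t [0.57330391 0.2595432  0.034     ]
e post/top w [0.58348547 0.1794908  0.068     ] [0.58375639 0.17679654 0.058     ]
```

Three views agree on the middle post at about (0.5747, 0.261). I'll go down on the collar.

Call:
drive_tool(series=[0.2, 6, 0, 55, 0, 0, 0, 0.2, 0, 0, 55, 0, 0, 0, 0.2, 0, 0, 40, 0, 0, 0, 0.2, 0, 0, 20, 0, 0, 0, 0.2, 0, 0, 12, 0, 0, 0, 0.2, 0, 0, 0, 0, 0, 0, 0.2, 0, 0, 0, 0, 0, 0, -1, 0, 0, 0, 0, 0, 0, -1, 0, 0, 0, 0, 0, 0, -1, 0, 0, 0, 0, 0, 0, -1, 0, 0, 0, 0, 0, 0], force=30)

```text
t: 15.7
eef_pos: [0.5753, 0.2622, 0.062]
tool_rot: [0.0, 0.706, 0.708, 0.001]
contact_force: [-1.4, -0.5, 6.9]
gripper_width: 0.356
```

Call:
drive_tool(series=[-1, 0, 0, -10, 0, 0, 0, -1, 0, 0, -30, 0, 0, 0, -1, 0, 0, -40, 0, 0, 0, -1, 16, -50, 0, 0, 0, 0, -1, 16, -50, 0, 0, 0, 0, -1, 14, -48, 0, 0, 0, 0, -1, 0, 0, 40, 0, 0, 0, -1, 0, 0, 30, 0, 0, 0, -1, 0, 0, 20, 0, 0, 0, -1, 0, 0, 10, 0, 0, 0, -1, 0, 0, 0, 0, 0, 0])

```text
t: 17.08
eef_pos: [0.4265, 0.3075, 0.0405]
tool_rot: [-0.0, 0.706, 0.708, -0.0]
contact_force: [-0.0, -0.0, -0.3]
gripper_width: 0.356
```

Call:
drive_tool(series=[-1, 0, 0, 5, 0, 0, 0, -1, 0, 0, 3, 0, 0, 0, -1, 0, 0, 0, 0, 0, 0, -1, 0, 0, 0, 0, 0, 0])

```text
t: 17.58
eef_pos: [0.4266, 0.3076, 0.0328]
tool_rot: [0.0, 0.706, 0.708, 0.0]
contact_force: [0.5, 0.2, -1.1]
gripper_width: 0.353
```

Call:
drive_tool(series=[-1, 0, 0, 1, 0, 0, 0, 0.1, 0, 0, 0, 0, 0, 0, 0.1, 0, 0, 0, 0, 0, 0, 0.1, 0, 0, 0, 0, 0, 0, 0.1, 0, 0, -20, 0, 0, 0, 0.1, 0, 0, -60, 0, 0, 0, 0.1, 0, 0, -60, 0, 0, 0, 0.8, -30, 25, -40, 0, 0, 0, 0.8, -15, 62, 0, 0, 0, 0, 0.8, 0, 61, 0, 0, 0, 0, 0.8, 0, 0, 0, 0, 0, 0, 0.8, 0, 0, 0, 0, 0, 0])

```text
t: 19.08
eef_pos: [0.5726, 0.2635, 0.2123]
tool_rot: [-0.0, 0.706, 0.708, 0.0]
contact_force: [-0.7, 0.3, -0.0]
gripper_width: 0.901
```

```bash
python3 - <<'E'
from h import *
show()
c=cam('wrist','w4.png'); print(proj(c,[[.5747,.261,.034],[.427,.308,.028],[.5747,.261,.068]]))
E
```

```text
t 19.07 tcp [0.5726 0.2635 0.2123] F [-0.74  0.31 -0.  ] w 0.901
[[-0.003  1.    -0.001]
 [ 1.     0.003  0.001]
 [ 0.001 -0.001 -1.   ]]
[[320.20582864 186.0303187 ]
 [156.61386707 133.63646964]
 [320.458664   196.91540873]]
```

View pics/w4.png

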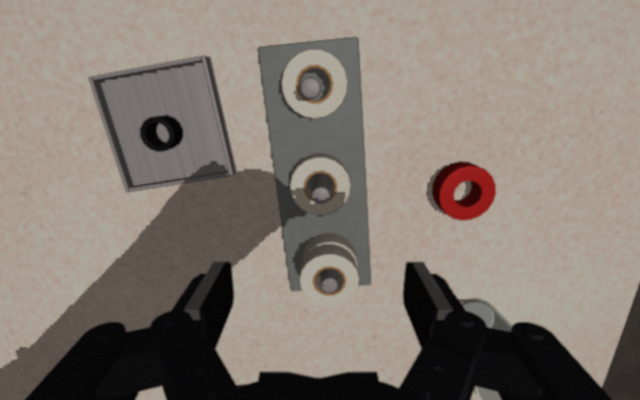

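The collar stands upright in the dish at (162,133), and roll a is where I predicted. I'll grasp roll a.

Call:
drive_tool(series=[0.8, -2, 2, 55, 0, 0, 0, 0.8, 0, 0, 55, 0, 0, 0, 0.8, 0, 0, 40, 0, 0, 0, 0.8, 0, 0, 14, 0, 0, 0, 0.8, 0, 0, 8, 0, 0, 0, 0.8, 0, 0, 0, 0, 0, 0, 0.8, 0, 0, 0, 0, 0, 0, -1, 0, 0, 0, 0, 0, 0, -1, 0, 0, 0, 0, 0, 0, -1, 0, 0, 0, 0, 0, 0], force=40)

```text
t: 20.38
eef_pos: [0.5759, 0.2614, 0.041]
tool_rot: [0.0, 0.706, 0.708, 0.001]
contact_force: [-1.3, -1.7, 7.6]
gripper_width: 0.628
```

Call:
drive_tool(series=[-1, 0, 0, -10, 0, 0, 0, -1, 0, 0, -45, 0, 0, 0, -1, 0, 0, -45, 0, 0, 0, -1, -50, -7, 0, 0, 0, 0, -1, -50, -7, 0, 0, 0, 0, -1, -50, -7, 0, 0, 0, 0, -1, -51, -8, 0, 0, 0, 0, -1, -51, -8, 0, 0, 0, 0, -1, -50, -8, 0, 0, 0, 0, -1, 0, 0, 20, 0, 0, 0, -1, 0, 0, 20, 0, 0, 0, -1, 0, 0, 0, 0, 0, 0])

```text
t: 21.88
eef_pos: [0.5298, -0.0412, 0.0989]
tool_rot: [-0.001, 0.706, 0.708, -0.001]
contact_force: [0.9, -0.1, -1.0]
gripper_width: 0.63
```

Call:
drive_tool(series=[-1, 0, 0, 0, 0, 0, 0, -1, 0, 0, 0, 0, 0, 0])

```text
t: 22.12
eef_pos: [0.5316, -0.0408, 0.1005]
tool_rot: [0.001, 0.706, 0.708, 0.001]
contact_force: [-0.2, -0.6, -1.7]
gripper_width: 0.627
```

```bash
python3 - <<'E'
from h import *
show()
s=cam('side'); t=cam('top')
ps=proj(s,[[.5309,-.0402,.07]])[0].astype(int); pt=proj(t,[[.5309,-.0402,.07]])[0].astype(int)
f=lambda k,p:cv2.convertScaleAbs(cv2.resize(k['pixels'][max(0,p[1]-50):p[1]+50,p[0]-60:p[0]+60],(396,330),interpolation=cv2.INTER_CUBIC),alpha=1.4)
cv2.imwrite('pics/p1.png',np.hstack([f(s,ps),f(t,pt)]))
E
```

```text
t 22.12 tcp [ 0.5316 -0.0408  0.1005] F [-0.24 -0.63 -1.67] w 0.627
[[-0.002  1.     0.002]
 [ 1.     0.002 -0.   ]
 [-0.     0.002 -1.   ]]
```

View pics/p1.png

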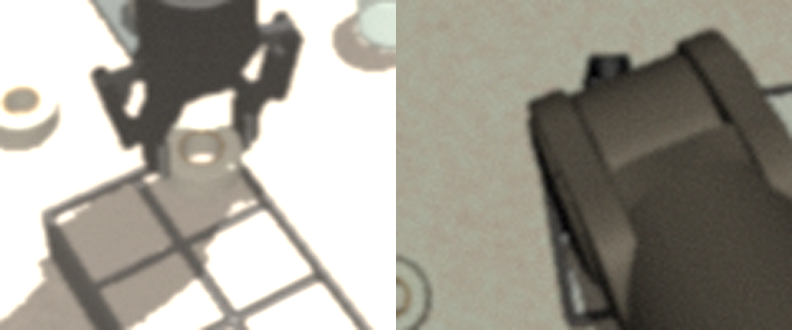

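Call:
drive_tool(series=[-1, 0, 0, 12, 0, 0, 0, -1, 0, 0, 8, 0, 0, 0, -1, 0, 0, 2, 0, 0, 0, -1, 0, 0, 0, 0, 0, 0, -1, 0, 0, 0, 0, 0, 0, 0.8, 0, 0, 0, 0, 0, 0, 0.8, 0, 0, 0, 0, 0, 0, 0.8, 0, 0, -10, 0, 0, 0, 0.8, 0, 0, -50, 0, 0, 0, 0.8, 15, -15, -60, 0, 0, 0])

```text
t: 23.48
eef_pos: [0.5163, -0.0271, 0.198]
tool_rot: [-0.0, 0.707, 0.707, -0.0]
contact_force: [1.1, -0.2, 0.4]
gripper_width: 0.904
```

```bash
python3 - <<'E'
from h import *
show()
c=cam('wrist','w5.png'); print(proj(c,[[.5309,-.0402,.046],[.4422,.111,.024]]))
E
```

```text
t 23.48 tcp [ 0.5163 -0.0271  0.198 ] F [ 1.11 -0.16  0.35] w 0.904
[[ 0.     1.    -0.001]
 [ 1.    -0.     0.   ]
 [ 0.    -0.001 -1.   ]]
[[335.09530755 206.12317251]
 [224.17198775  15.55671693]]
```

View pics/w5.png

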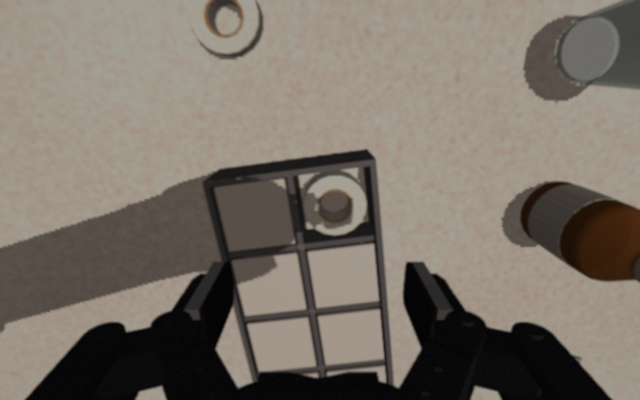

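Roll a is sunk in cell 7. Loose roll d (227,18) hasn't moved and sits at about (0.444,0.1095), so I'll take it next.

Call:
drive_tool(series=[0.8, 45, -24, 0, 0, 0, 0, 0.8, 46, -24, 0, 0, 0, 0, 0.8, 46, -24, 0, 0, 0, 0, 0.8, 0, 0, 0, 0, 0, 0, 0.8, 0, 0, 0, 0, 0, 0])

```text
t: 24.15
eef_pos: [0.4442, 0.1102, 0.197]
tool_rot: [0.0, 0.706, 0.708, 0.0]
contact_force: [0.7, -0.7, 0.3]
gripper_width: 0.902
```

```bash
python3 - <<'E'
from h import *
show()
c=cam('top'); im=c['pixels']; w=cam('wrist')
print(proj(c,[[.444,.1095,.024]]),proj(w,[[.444,.1095,.024]]))
E
```

```text
t 24.15 tcp [0.4442 0.1102 0.197 ] F [ 0.71 -0.7   0.34] w 0.902
[[-0.002  1.     0.001]
 [ 1.     0.002 -0.   ]
 [-0.     0.001 -1.   ]]
[[288.34795689 264.92086291]] [[317.21935807 184.90746063]]
```

```bash
cat >> h.py <<'E'
def rolls(c,z,P,w=70):
    p=proj(c,[[*P,z]])[0].astype(int); x0,y0=max(p[0]-w,0),max(p[1]-w,0)
    g=cv2.cvtColor(c['pixels'],cv2.COLOR_BGR2GRAY)[y0:p[1]+w,x0:p[0]+w]
    h=cv2.HoughCircles(g,cv2.HOUGH_GRADIENT_ALT,1,30,param1=120,param2=.6,minRadius=9,maxRadius=60)
    return [] if h is None else [(a[0]+x0,a[1]+y0,a[2],ray(c,[[a[0]+x0,a[1]+y0]],z)[0,:2].round(4)) for a in h[0]]
E
python3 - <<'E'
from h import *
w=cam('wrist')
for r in rolls(w,.024,(.444,.1095)): print(r)
E
```

```text
(np.float64(315.0), np.float64(182.0), np.float32(30.65557), array([0.442, 0.112]))
(np.float64(315.0), np.float64(182.0), np.float32(14.849301), array([0.442, 0.112]))
```

Call:
drive_tool(series=[0.8, 2, -2, 55, 0, 0, 0, 0.8, 0, 0, 55, 0, 0, 0, 0.8, 0, 0, 36, 0, 0, 0, 0.8, 0, 0, 13, 0, 0, 0, 0.8, 0, 0, 7, 0, 0, 0, 0.8, 0, 0, 0, 0, 0, 0, 0.8, 0, 0, 0, 0, 0, 0, -1, 0, 0, 0, 0, 0, 0, -1, 0, 0, 0, 0, 0, 0, -1, 0, 0, 0, 0, 0, 0, -1, 0, 0, -10, 0, 0, 0, -1, 0, 0, -50, 0, 0, 0])

```text
t: 25.8
eef_pos: [0.44, 0.112, 0.0898]
tool_rot: [-0.002, 0.706, 0.708, -0.002]
contact_force: [0.8, -0.1, -1.1]
gripper_width: 0.628
```

Call:
drive_tool(series=[-1, 0, 0, -40, 0, 0, 0, -1, -46, 6, 0, 0, 0, 0, -1, -46, 6, 0, 0, 0, 0, -1, -46, 6, 0, 0, 0, 0, -1, -46, 6, 0, 0, 0, 0, -1, -46, 6, 0, 0, 0, 0, -1, 0, 0, 20, 0, 0, 0, -1, 0, 0, 12, 0, 0, 0, -1, 0, 0, 0, 0, 0, 0, -1, 0, 0, 0, 0, 0, 0, -1, 0, 0, 0, 0, 0, 0])

```text
t: 27.18
eef_pos: [0.4728, -0.117, 0.0991]
tool_rot: [0.0, 0.706, 0.708, 0.0]
contact_force: [0.7, 0.1, -0.8]
gripper_width: 0.626
```

Call:
drive_tool(series=[-1, -1, -1, 12, 0, 0, 0, -1, 0, 0, 9, 0, 0, 0, -1, 0, 0, 0, 0, 0, 0, -1, 0, 0, 0, 0, 0, 0, 0.8, 0, 0, 0, 0, 0, 0, 0.8, 0, 0, 0, 0, 0, 0, 0.8, 0, 0, -10, 0, 0, 0, 0.8, 0, 0, -50, 0, 0, 0, 0.8, 20, 0, -60, 0, 0, 0, 0.8, 0, 0, 0, 0, 0, 0])

```text
t: 28.42
eef_pos: [0.4745, -0.0972, 0.202]
tool_rot: [0.004, 0.706, 0.709, 0.003]
contact_force: [-0.4, -0.7, 0.0]
gripper_width: 0.898
```

```bash
python3 - <<'E'
from h import *
show()
w=cam('wrist')
for P in ((.4718,-.1179),(.5309,-.0402)):
    for z in (.036,.060):
        print(P,z,[(round(float(r[2]),1),r[3]) for r in rolls(w,z,P,50)])
E
```

```text
t 28.43 tcp [ 0.4745 -0.0972  0.202 ] F [-0.41 -0.68  0.03] w 0.898
[[-0.004  1.     0.01 ]
 [ 1.     0.004 -0.002]
 [-0.002  0.01  -1.   ]]
(0.4718, -0.1179) 0.036 [(42.1, array([ 0.4718, -0.1211])), (31.7, array([ 0.4718, -0.1211])), (15.5, array([ 0.4718, -0.1211]))]
(0.4718, -0.1179) 0.06 [(42.0, array([ 0.4719, -0.1125])), (31.7, array([ 0.4719, -0.1125])), (15.5, array([ 0.4719, -0.1125]))]
(0.5309, -0.0402) 0.036 [(35.1, array([ 0.532, -0.042])), (17.5, array([ 0.532, -0.042]))]
(0.5309, -0.0402) 0.06 [(35.1, array([ 0.5271, -0.04  ])), (17.5, array([ 0.5271, -0.04  ]))]
```

Both rolls are seated. Next is the top of the stack.

Call:
drive_tool(series=[0.8, 45, 18, 0, 0, 0, 0, 0.8, 45, 18, 0, 0, 0, 0, 0.8, 46, 18, 0, 0, 0, 0, 0.8, 46, 18, 0, 0, 0, 0, 0.8, 46, 18, 0, 0, 0, 0, 0.8, 46, 18, 0, 0, 0, 0, 0.8, 0, 0, 0, 0, 0, 0, 0.8, 0, 0, 0, 0, 0, 0, 0.8, 0, 0, 0, 0, 0, 0, 0.8, 0, 0, 0, 0, 0, 0])

```text
t: 29.72
eef_pos: [0.5787, 0.1741, 0.1967]
tool_rot: [0.0, 0.707, 0.707, -0.0]
contact_force: [-0.5, 0.4, -0.1]
gripper_width: 0.896
```

```bash
python3 - <<'E'
from h import *
show()
w=cam('wrist')
for P,z in (((.583,.1765),.058),((.567,.3457),.034)):
    print(P,z,[(round(float(r[2]),1),r[3]) for r in rolls(w,z,P,50)])
E
```

```text
t 29.73 tcp [0.5787 0.1741 0.1967] F [-0.49  0.42 -0.14] w 0.896
[[-0.     1.    -0.   ]
 [ 1.     0.    -0.001]
 [-0.001 -0.    -1.   ]]
(0.583, 0.1765) 0.058 [(44.5, array([0.5829, 0.1747])), (33.5, array([0.5829, 0.1747])), (16.9, array([0.5829, 0.1747]))]
(0.567, 0.3457) 0.034 []
```

Call:
drive_tool(series=[0.8, 1, 4, 50, 0, 0, 0, 0.8, 0, 0, 45, 0, 0, 0, 0.8, 0, 0, 20, 0, 0, 0, 0.8, 0, 0, 10, 0, 0, 0, 0.8, 0, 0, 6, 0, 0, 0, 0.8, 0, 0, 0, 0, 0, 0, 0.8, 0, 0, 0, 0, 0, 0, -1, 0, 0, 0, 0, 0, 0, -1, 0, 0, 0, 0, 0, 0, -1, 0, 0, 0, 0, 0, 0, -1, 0, 0, -10, 0, 0, 0])

```text
t: 31.15
eef_pos: [0.5823, 0.1763, 0.0758]
tool_rot: [-0.0, 0.706, 0.708, -0.001]
contact_force: [0.0, 0.2, -1.7]
gripper_width: 0.63
```

Call:
drive_tool(series=[-1, 0, 0, -40, 0, 0, 0, -1, 0, 0, -30, 0, 0, 0, -1, -47, -7, 0, 0, 0, 0, -1, -47, -7, 0, 0, 0, 0, -1, -47, -7, 0, 0, 0, 0, -1, -47, -7, 0, 0, 0, 0, -1, -48, -7, 0, 0, 0, 0, -1, -48, -8, 0, 0, 0, 0, -1, 0, 0, 20, 0, 0, 0, -1, 0, 0, 20, 0, 0, 0, -1, 0, 0, 0, 0, 0, 0, -1, 0, 0, 0, 0, 0, 0])

```text
t: 32.65
eef_pos: [0.5407, -0.1059, 0.106]
tool_rot: [-0.0, 0.706, 0.709, 0.0]
contact_force: [-0.0, 0.0, -0.9]
gripper_width: 0.624
```

Call:
drive_tool(series=[-1, -2, 0, 14, 0, 0, 0, -1, 0, 0, 9, 0, 0, 0, -1, 0, 0, 4, 0, 0, 0, -1, 0, 0, 0, 0, 0, 0, -1, 0, 0, 0, 0, 0, 0, 0.8, 0, 0, 0, 0, 0, 0, 0.8, 0, 0, 0, 0, 0, 0, 0.8, 0, 0, -10, 0, 0, 0, 0.8, 0, 0, -50, 0, 0, 0, 0.8, 20, 0, -60, 0, 0, 0, 0.8, 0, 0, 0, 0, 0, 0])

```text
t: 34.02
eef_pos: [0.5436, -0.0876, 0.2038]
tool_rot: [0.004, 0.706, 0.709, 0.003]
contact_force: [-0.2, 0.3, -0.5]
gripper_width: 0.9
```

```bash
python3 - <<'E'
from h import *
show()
w=cam('wrist'); t=cam('top'); cv2.imwrite('pics/t6.png',np.vstack([w['pixels'][100:400], cv2.convertScaleAbs(cv2.resize(t['pixels'][180:310,160:480],(640,260),interpolation=cv2.INTER_CUBIC),alpha=1.5)]))
for P in ((.5402,-.1086),): print([(round(float(r[2]),1),r[3]) for r in rolls(w,.036,P,50)])
E
```

```text
t 34.02 tcp [ 0.5436 -0.0876  0.2038] F [-0.2   0.28 -0.49] w 0.9
[[-0.004  1.     0.01 ]
 [ 1.     0.004 -0.001]
 [-0.001  0.01  -1.   ]]
[(42.2, array([ 0.541, -0.111])), (32.0, array([ 0.541, -0.111])), (16.8, array([ 0.541, -0.111]))]
```

View pics/t6.png

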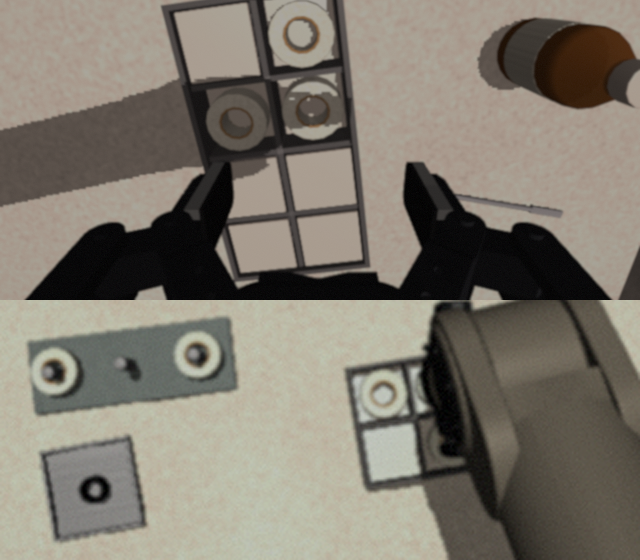

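Three rolls are sunk; b and c are still on their posts, and the collar is in the dish. Roll b next.

Call:
drive_tool(series=[0.8, 44, 7, 0, 0, 0, 0, 0.8, 44, 7, 0, 0, 0, 0, 0.8, 44, 6, 0, 0, 0, 0, 0.8, 44, 6, 0, 0, 0, 0, 0.8, 44, 6, 0, 0, 0, 0, 0.8, 43, 6, 0, 0, 0, 0, 0.8, 0, 0, 50, 0, 0, 0, 0.8, 0, 0, 30, 0, 0, 0, 0.8, 0, 0, 0, 0, 0, 0, 0.8, 0, 0, 0, 0, 0, 0])

```text
t: 35.38
eef_pos: [0.5781, 0.1733, 0.1185]
tool_rot: [-0.0, 0.707, 0.708, 0.0]
contact_force: [-0.3, 0.5, 0.4]
gripper_width: 0.905
```

Call:
drive_tool(series=[0.8, 2, 5, 30, 0, 0, 0, 0.8, 0, 0, 30, 0, 0, 0, 0.8, 0, 0, 11, 0, 0, 0, 0.8, 0, 0, 6, 0, 0, 0, 0.8, 0, 0, 0, 0, 0, 0, 0.8, 0, 0, 0, 0, 0, 0, -1, 0, 0, 0, 0, 0, 0, -1, 0, 0, 0, 0, 0, 0, -1, 0, 0, 0, 0, 0, 0, -1, 0, 0, -10, 0, 0, 0])

```text
t: 36.62
eef_pos: [0.5823, 0.1751, 0.051]
tool_rot: [-0.0, 0.706, 0.708, -0.001]
contact_force: [-0.3, -0.2, -1.4]
gripper_width: 0.624
```

Call:
drive_tool(series=[-1, 0, 0, -45, 0, 0, 0, -1, 0, 0, -45, 0, 0, 0, -1, -52, -3, 0, 0, 0, 0, -1, -53, -3, 0, 0, 0, 0, -1, -53, -3, 0, 0, 0, 0, -1, -53, -3, 0, 0, 0, 0, -1, -53, -3, 0, 0, 0, 0, -1, -53, -3, 0, 0, 0, 0, -1, -53, -3, 0, 0, 0, 0, -1, -53, -3, 0, 0, 0, 0, -1, 0, 0, 20, 0, 0, 0, -1, 0, 0, 20, 0, 0, 0])

```text
t: 38.12
eef_pos: [0.5594, -0.2473, 0.1004]
tool_rot: [-0.0, 0.707, 0.708, 0.0]
contact_force: [-0.5, 0.6, -1.8]
gripper_width: 0.629
```

Call:
drive_tool(series=[-1, 0, 0, 0, 0, 0, 0, -1, 0, 0, 0, 0, 0, 0, -1, 0, 0, 0, 0, 0, 0])

```text
t: 38.5
eef_pos: [0.5603, -0.247, 0.1019]
tool_rot: [0.001, 0.706, 0.708, 0.0]
contact_force: [0.3, 0.2, -1.1]
gripper_width: 0.627
```

Call:
drive_tool(series=[-1, 1, -1, 12, 0, 0, 0, -1, 0, 0, 8, 0, 0, 0, -1, 0, 0, 3, 0, 0, 0, -1, 0, 0, 0, 0, 0, 0, -1, 0, 0, 0, 0, 0, 0, 0.8, 0, 0, 0, 0, 0, 0, 0.8, 0, 0, 0, 0, 0, 0, 0.8, 0, 0, -10, 0, 0, 0, 0.8, 0, 0, -50, 0, 0, 0, 0.8, 20, 0, -60, 0, 0, 0, 0.8, 50, 0, 0, 0, 0, 0, 0.8, 50, 0, 0, 0, 0, 0])

```text
t: 40.0
eef_pos: [0.5589, -0.126, 0.1994]
tool_rot: [0.001, 0.707, 0.707, 0.001]
contact_force: [0.8, 1.4, -0.5]
gripper_width: 0.899
```

Call:
drive_tool(series=[0.8, 52, 0, 0, 0, 0, 0, 0.8, 52, 0, 0, 0, 0, 0, 0.8, 52, 0, 0, 0, 0, 0, 0.8, 52, 1, 0, 0, 0, 0, 0.8, 52, 1, 0, 0, 0, 0, 0.8, 52, 1, 0, 0, 0, 0, 0.8, 52, 1, 0, 0, 0, 0, 0.8, 52, 1, 0, 0, 0, 0, 0.8, 52, 1, 0, 0, 0, 0, 0.8, 0, 0, 0, 0, 0, 0, 0.8, 0, 0, 0, 0, 0, 0, 0.8, 0, 0, 0, 0, 0, 0])

```text
t: 41.5
eef_pos: [0.5642, 0.3392, 0.1975]
tool_rot: [0.001, 0.707, 0.707, -0.0]
contact_force: [0.3, 0.0, 0.2]
gripper_width: 0.899
```

```bash
python3 - <<'E'
from h import *
show()
w=cam('wrist'); t=cam('top'); cv2.imwrite('pics/t7.png',t['pixels'])
print([(round(float(r[2]),1),r[3]) for r in rolls(w,.034,(.567,.3457),60)])
for P in ((.5588,-.2454),(.5402,-.1086),(.5309,-.0402),(.4718,-.1179)): print(P,[(round(float(r[2]),1),r[3]) for r in rolls(t,.036,P,25)])
E
```

```text
t 41.5 tcp [0.5642 0.3392 0.1975] F [0.32 0.   0.17] w 0.899
[[ 0.     1.     0.   ]
 [ 1.    -0.    -0.001]
 [-0.001  0.    -1.   ]]
[(32.7, array([0.5678, 0.3495])), (16.3, array([0.5678, 0.3495]))]
(0.5588, -0.2454) [(15.2, array([ 0.5594, -0.2445]))]
(0.5402, -0.1086) [(15.2, array([ 0.5397, -0.1109]))]
(0.5309, -0.0402) [(15.0, array([ 0.5322, -0.042 ]))]
(0.4718, -0.1179) [(15.9, array([ 0.4711, -0.1223]))]
```

Call:
drive_tool(series=[0.8, 9, 3, 50, 0, 0, 0, 0.8, 0, 0, 50, 0, 0, 0, 0.8, 0, 0, 36, 0, 0, 0, 0.8, 0, 0, 13, 0, 0, 0, 0.8, 0, 0, 7, 0, 0, 0, 0.8, 0, 0, 0, 0, 0, 0, 0.8, 0, 0, 0, 0, 0, 0, -1, 0, 0, 0, 0, 0, 0, -1, 0, 0, 0, 0, 0, 0, -1, 0, 0, 0, 0, 0, 0, -1, 0, 0, -10, 0, 0, 0])

```text
t: 42.98
eef_pos: [0.566, 0.3497, 0.0514]
tool_rot: [0.0, 0.706, 0.708, -0.001]
contact_force: [-0.5, 1.0, -1.9]
gripper_width: 0.624
```

Call:
drive_tool(series=[-1, 0, 0, -45, 0, 0, 0, -1, 0, 0, -45, 0, 0, 0, -1, -60, -7, 0, 0, 0, 0, -1, -60, -7, 0, 0, 0, 0, -1, -60, -7, 0, 0, 0, 0, -1, -60, -7, 0, 0, 0, 0, -1, -60, -8, 0, 0, 0, 0, -1, -60, -8, 0, 0, 0, 0, -1, -60, -8, 0, 0, 0, 0, -1, -60, -8, 0, 0, 0, 0, -1, -60, -8, 0, 0, 0, 0, -1, -60, -8, 0, 0, 0, 0])

```text
t: 44.48
eef_pos: [0.4911, -0.2519, 0.1421]
tool_rot: [0.0, 0.706, 0.708, 0.0]
contact_force: [1.1, 0.1, -1.4]
gripper_width: 0.624
```

Call:
drive_tool(series=[-1, 0, 0, 20, 0, 0, 0, -1, 0, 0, 15, 0, 0, 0, -1, 0, 0, 0, 0, 0, 0, -1, 0, 0, 0, 0, 0, 0, -1, 0, 0, 0, 0, 0, 0])

```text
t: 45.1
eef_pos: [0.4923, -0.2493, 0.1071]
tool_rot: [0.0, 0.706, 0.708, 0.0]
contact_force: [0.5, -0.0, -0.9]
gripper_width: 0.624
```

Call:
drive_tool(series=[-1, -5, -2, 14, 0, 0, 0, -1, 0, 0, 10, 0, 0, 0, -1, 0, 0, 4, 0, 0, 0, -1, 0, 0, 0, 0, 0, 0, -1, 0, 0, 0, 0, 0, 0, 0.8, 0, 0, 0, 0, 0, 0, 0.8, 0, 0, 0, 0, 0, 0, 0.8, 0, 0, -10, 0, 0, 0, 0.8, 0, 0, -50, 0, 0, 0, 0.2, 20, 0, -60, 0, 0, 0, 0.2, 50, -5, 0, 0, 0, 0, 0.2, 50, -6, 0, 0, 0, 0])

```text
t: 46.6
eef_pos: [0.4789, -0.1342, 0.1994]
tool_rot: [0.001, 0.707, 0.707, 0.001]
contact_force: [1.1, -0.4, -0.4]
gripper_width: 0.602
```

Call:
drive_tool(series=[0.2, 55, -6, 0, 0, 0, 0, 0.2, 55, -6, 0, 0, 0, 0, 0.2, 55, -6, 0, 0, 0, 0, 0.2, 55, -6, 0, 0, 0, 0, 0.2, 55, -6, 0, 0, 0, 0, 0.2, 55, -6, 0, 0, 0, 0, 0.2, 55, -6, 0, 0, 0, 0, 0.2, 40, -6, 0, 0, 0, 0, 0.2, 0, 0, 0, 0, 0, 0, 0.2, 0, 0, 0, 0, 0, 0, 0.2, 0, 0, 0, 0, 0, 0])

```text
t: 47.98
eef_pos: [0.4301, 0.288, 0.1977]
tool_rot: [0.0, 0.707, 0.707, -0.0]
contact_force: [-0.3, -0.9, 0.3]
gripper_width: 0.599
```

```bash
python3 - <<'E'
from h import *
show()
w=cam('wrist')
print('collar',[(round(float(r[2]),1),r[3]) for r in rolls(w,.028,(.43,.309),50)])
t=cam('top'); cv2.imwrite('pics/t8.png',np.vstack([cv2.convertScaleAbs(cv2.resize(t['pixels'][180:310,160:480],(640,260),interpolation=cv2.INTER_CUBIC),alpha=1.6),w['pixels'][:340]]))
E
```

```text
t 47.98 tcp [0.4301 0.288  0.1977] F [-0.34 -0.94  0.3 ] w 0.599
[[ 0.     1.     0.   ]
 [ 1.    -0.    -0.001]
 [-0.001  0.    -1.   ]]
collar [(15.9, array([0.4259, 0.3103]))]
```

View pics/t8.png

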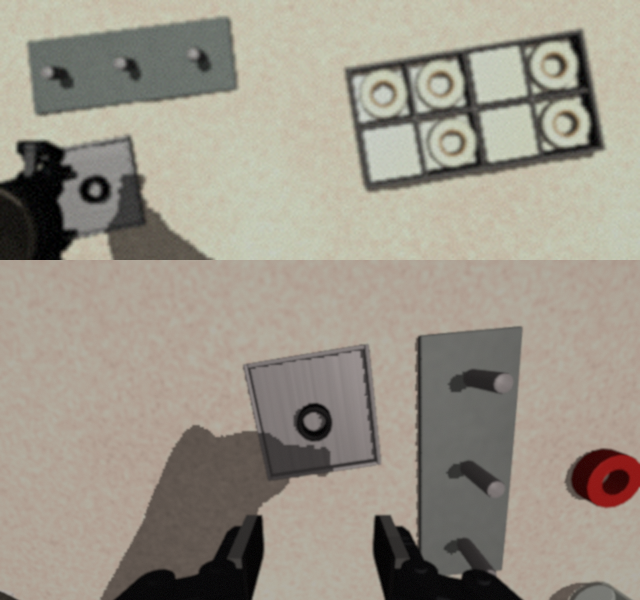

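All five rolls are in cells 0, 2, 4, 6 and 7. Now I'll regrasp the collar at the pose where I released it.

Call:
drive_tool(series=[0.1, 20, -3, 50, 0, 0, 0, 0.1, 0, 0, 50, 0, 0, 0, 0.1, 0, 0, 40, 0, 0, 0, 0.1, 0, 0, 0, 0, 0, 0, 0.1, 0, 0, 0, 0, 0, 0, 0.1, 0, 0, 0, 0, 0, 0])

```text
t: 48.82
eef_pos: [0.4277, 0.3103, 0.0596]
tool_rot: [0.0, 0.707, 0.708, 0.002]
contact_force: [-0.2, 0.8, -0.1]
gripper_width: 0.545
```

```bash
python3 - <<'E'
from h import *
t=cam('top'); w=cam('wrist'); print(st()[1])
c=np.load('cams.npz')
print('collar top-cam', ray(t,[[160+95/2-.25,180+189.5/2-.25]],.028))
E
```

```text
[0.42741574 0.31001536 0.05916368]
collar top-cam [[0.42691306 0.30282875 0.028     ]]
```

Call:
drive_tool(series=[0.1, -2, -1, 15, 0, 0, 0, 0.1, 0, 0, 8, 0, 0, 0, 0.1, 0, 0, 4, 0, 0, 0, 0.1, 0, 0, 0, 0, 0, 0, 0.1, 0, 0, 0, 0, 0, 0, 0.1, 0, 0, 0, 0, 0, 0])

```text
t: 49.68
eef_pos: [0.4257, 0.3078, 0.0309]
tool_rot: [0.0, 0.706, 0.708, 0.0]
contact_force: [-0.4, 0.4, 0.3]
gripper_width: 0.552
```

Call:
drive_tool(series=[-1, 0, 0, 0, 0, 0, 0, -1, 0, 0, 0, 0, 0, 0, -1, 0, 0, 0, 0, 0, 0, -1, 0, 0, -10, 0, 0, 0, -1, 0, 0, -45, 0, 0, 0, -1, 0, 0, -45, 0, 0, 0, -1, -15, 50, 0, 0, 0, 0, -1, -15, 50, 0, 0, 0, 0, -1, -16, 50, 0, 0, 0, 0, -1, 0, 0, 10, 0, 0, 0, -1, 0, 0, 0, 0, 0, 0, -1, 0, 0, 0, 0, 0, 0], force=30)

```text
t: 51.18
eef_pos: [0.5741, 0.2629, 0.121]
tool_rot: [-0.0, 0.706, 0.709, -0.0]
contact_force: [-0.4, 0.3, -0.9]
gripper_width: 0.354
```

Call:
drive_tool(series=[-1, 0, 0, 0, 0, 0, 0, -1, 0, 0, 0, 0, 0, 0])

```text
t: 51.42
eef_pos: [0.5752, 0.2623, 0.1211]
tool_rot: [0.0, 0.706, 0.708, 0.0]
contact_force: [-0.2, -0.3, -0.5]
gripper_width: 0.356
```

```bash
python3 - <<'E'
from h import *
show(); o,p,M=st()
w=cam('wrist'); s=cam('side')
C=p+np.array([0,0,-.015])
ps=proj(s,[C])[0].astype(int)
pw=proj(w,[C])[0].astype(int); print(pw)
a=cv2.resize(s['pixels'][ps[1]-30:ps[1]+40,ps[0]-35:ps[0]+35],(400,400),interpolation=cv2.INTER_CUBIC)
y0=min(pw[1]-60,280); b=cv2.resize(w['pixels'][y0:y0+120,pw[0]-60:pw[0]+60],(400,400),interpolation=cv2.INTER_CUBIC)
cv2.imwrite('pics/c9.png',cv2.convertScaleAbs(np.hstack([a,b]),alpha=1.4))
E
```

```text
t 51.42 tcp [0.5752 0.2623 0.1211] F [-0.2  -0.25 -0.5 ] w 0.356
[[-0.003  1.     0.   ]
 [ 1.     0.003  0.   ]
 [ 0.     0.    -1.   ]]
[317 274]
```

View pics/c9.png

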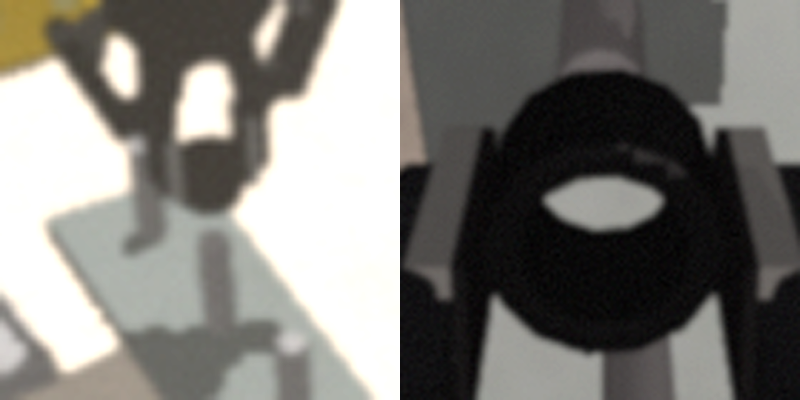

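The collar is held level over the post. I'll lower it slowly and watch the force.

Call:
drive_tool(series=[-1, 0, 0, 12, 0, 0, 0, -1, 0, 0, 8, 0, 0, 0, -1, 0, 0, 4, 0, 0, 0, -1, 0, 0, 3, 0, 0, 0, -1, 0, 0, 3, 0, 0, 0, -1, 0, 0, 0, 0, 0, 0, -1, 0, 0, 0, 0, 0, 0])

```text
t: 52.4
eef_pos: [0.5757, 0.2619, 0.0909]
tool_rot: [0.0, 0.706, 0.708, 0.0]
contact_force: [-0.3, -0.1, -0.7]
gripper_width: 0.355
```

Call:
drive_tool(series=[-1, 0, 0, 6, 0, 0, 0, -1, 0, 0, 10, 0, 0, 0, -1, 0, 0, 12, 0, 0, 0, -1, 0, 0, 12, 0, 0, 0, -1, 0, 0, 8, 0, 0, 0, -1, 0, 0, 3, 0, 0, 0, -1, 0, 0, 0, 0, 0, 0, -1, 0, 0, 0, 0, 0, 0])

```text
t: 53.4
eef_pos: [0.5759, 0.2621, 0.0401]
tool_rot: [0.0, 0.706, 0.708, 0.0]
contact_force: [-0.1, -0.6, -0.4]
gripper_width: 0.356
```

Call:
drive_tool(series=[-1, 0, 0, 2, 0, 0, 0, -1, 0, 0, 0, 0, 0, 0, 0.1, 0, 0, 0, 0, 0, 0, 0.1, 0, 0, 0, 0, 0, 0, 0.1, 0, 0, 0, 0, 0, 0, 0.1, 0, 0, -20, 0, 0, 0, 0.1, 0, 0, -60, 0, 0, 0, 0.1, 0, 0, -60, 0, 0, 0, 0.1, -30, 0, -50, 0, 0, 0, 0.1, 0, -60, 0, 0, 0, 0, 0.1, 0, 0, 0, 0, 0, 0, 0.1, 0, 0, 0, 0, 0, 0])

```text
t: 54.9
eef_pos: [0.5159, 0.2319, 0.2289]
tool_rot: [0.001, 0.706, 0.708, 0.001]
contact_force: [0.7, 0.1, -0.4]
gripper_width: 0.551
```

```bash
python3 - <<'E'
from h import *
show()
w=cam('wrist'); s=cam('side'); t=cam('top')
a=cv2.convertScaleAbs(cv2.resize(s['pixels'][110:350,230:400],(408,576),interpolation=cv2.INTER_CUBIC),alpha=1.0)
b=cv2.resize(w['pixels'][:,180:],(390,339))
c=cv2.convertScaleAbs(cv2.resize(t['pixels'][185:280,325:475],(390,237),interpolation=cv2.INTER_CUBIC),alpha=1.5)
cv2.imwrite('pics/f10.png',np.hstack([a,np.vstack([b,c])]))
E
```

```text
t 54.9 tcp [0.5159 0.2319 0.2289] F [ 0.68  0.1  -0.4 ] w 0.551
[[-0.002  1.     0.002]
 [ 1.     0.002 -0.   ]
 [-0.     0.002 -1.   ]]
```

View pics/f10.png

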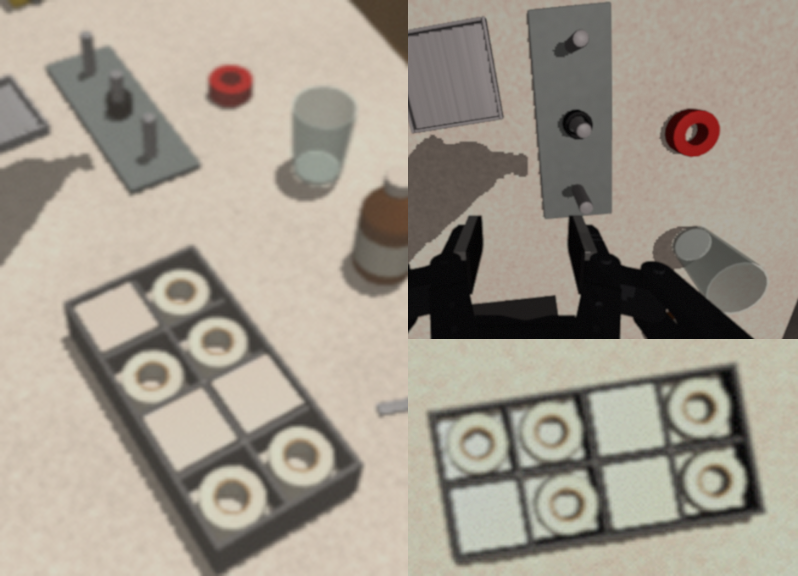

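```bash
python3 - <<'E'
from h import *
s=cam('side'); t=cam('top')
for n,P in ((0,(.4904,-.2547)),(2,(.4718,-.1179)),(4,(.5588,-.2454)),(6,(.5402,-.1086)),(7,(.5309,-.0402))):
    best=rolls(t,.036,P,25); p=best[0][:2]
    # side bore/outer ellipse from bright contour near expected
    q=proj(s,[[*P,.036]])[0].astype(int); g=cv2.cvtColor(s['pixels'],cv2.COLOR_BGR2HSV)[q[1]-12:q[1]+12,q[0]-12:q[0]+12,1]
    m=(g>np.percentile(g,75)).astype(float); ys,xs=np.nonzero(m*(np.hypot(*np.indices(m.shape)-12)<9)); sp=(xs.mean()+q[0]-12,ys.mean()+q[1]-12)
    r=[(z,np.linalg.norm(ray(t,[p],z)-ray(s,[sp],z))) for z in np.arange(.01,.08,.002)]
    print(n,'z of top/bore ~',min(r,key=lambda a:a[1]))
show()
E
```

```text
0 z of top/bore ~ (np.float64(0.042), np.float64(0.0005797304023925701))
2 z of top/bore ~ (np.float64(0.04), np.float64(0.0003969359474537629))
4 z of top/bore ~ (np.float64(0.04), np.float64(0.0007048534009397243))
6 z of top/bore ~ (np.float64(0.04), np.float64(0.0006582679662504515))
7 z of top/bore ~ (np.float64(0.04), np.float64(0.0006146063883066203))
t 55.15 tcp [0.5163 0.232  0.2276] F [-0.07  0.29 -0.71] w 0.556
[[-0.001  1.    -0.   ]
 [ 1.     0.001  0.001]
 [ 0.001 -0.    -1.   ]]
```

All five tops lie at z of about 0.04, under the 0.05 rim. I'll hand the job in.

```bash
python3 -c "
from h import *
print(bot.hand_in())"
```

```text
the job is handed in; nothing more can be done
None
```

The job is done and handed in at about 55 s of robot time, but the hand-in gives no verdict, so I can't say how it was judged.

- **Covers:** Pressing with the shut fingers showed cells 1, 3 and 5 filled; each stopped dead after about 3 mm. Cells 0, 2, 4, 6 and 7 were empty. I pressed cover 0 about 20 mm down before any roll moved. The other four empty ones I pressed only about 5 mm, past where a filled cover stops.
- **Collar and rolls:** I lifted the collar into the dish, then put rolls a, d, e, b and c into cells 7, 2, 6, 4 and 0. The collar then went back on the middle post.

**Last checks:**
- The top and side views together put all five rolls in their cells, with tops about 40–42 mm above the bench, below the 50 mm rim. That is a rough estimate.
- The last pictures show the rolls lying flat and the collar on the plate around the middle post. The collar's height was judged by eye and by how far the arm lowered it. I did not measure it.
- I never touched the beaker, bottle or spatula. The beaker and bottle look unmoved in the last picture, which shows only the end of the spatula; I didn't measure any of them.

**Checks that failed or disagreed:**
- The first wrist-camera measurement was about 12 mm off because the arm was still settling. I repeated it at rest, and three views then agreed to about 3 mm.
- The top and wrist cameras differed by about 7 mm on the collar in the dish, so I regrasped it where I had let it go.
- The first blocked cover, cell 1, was pressed with about 51 N at the fingers; I pressed the later ones more gently (about 20–32 N on the filled ones).

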